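# Set up a plank for straightening beside the band saw

### The job

Set up the plank for straightening on the green bed: lay each wooden bearer squarely along its dark cross strip, centred across the bed, the long bearer on the strip next to the round post and the short bearer on the strip next to the low cleat, and lay the steel disc flat on the dark spot midway between them. Then lay the plank flat on top of the two bearers, lengthwise along the bed and centred on it, over the disc, and stand the knobbed weight upright on the middle of the plank. Leave the tin and the wedge where they are.

Things in the scene. Friction and masses are not known exactly. Their poses are not given: they have to be found in the camera images.
- bed: Fixed straightening bed: grey-green steel slab 120 (its x) x 320 (its y) x 20 mm high. Origin at the centre of its underside, on the table, so its top is at z = 20 mm. Its top carries flush dark inlays with no height: two cross strips 30 mm wide, running along bed x over its full width and centred at bed y = +80 and -80 mm, and a round spot of 54 mm diameter at the centre of the bed.
- post: Fixed round upright steel stop post, 20 mm diameter, 35 mm tall, standing on the bed's top near one end (centre at bed x 0, bed y either +145 or -145 mm; it changes from start to start). Origin at the centre of its foot.
- cleat: Fixed low rectangular steel cleat, 70 (along bed x) x 18 x 18 mm high, standing on the bed's top near the end away from the post (bed x 0, bed y -145 or +145 mm). Origin at the centre of its underside.
- long_bearer: Loose light-wood bar, the longer of the two bearers: 30 (its x) x 120 (its y) x 32 mm high. Origin at the centre of its underside. About 0.08 kg. Lies flat on the table.
- short_bearer: Loose light-wood bar, the shorter of the two bearers: 30 (its x) x 75 (its y) x 32 mm high. Origin at the centre of its underside. About 0.05 kg. Lies flat on the table.
- pad: Loose plain steel disc (stop pad), 50 mm diameter, 20 mm high. Origin at the centre of its underside. About 0.25 kg.
- plank: Loose wooden plank, 50 (its x) x 220 (its y) x 16 mm thick. Origin at the centre of its underside. About 0.13 kg. Lies flat on the table.
- weight: Loose dark steel weight: a disc of 64 mm diameter and 32 mm high, with a round knob above it, 26 mm diameter, from 42 to 62 mm above the underside (the neck below the knob is 18 mm in diameter). Origin at the centre of its underside. About 0.7 kg.
- tin: Bystander: small empty open aluminium tin, up to 46 mm diameter, 45 mm tall, standing loose on the table between the things. Origin at the centre of its underside. Not to be disturbed.
- wedge: Bystander: loose stepped dark-wood wedge, 40 (its x) x 70 (its y) mm, 30 mm high at its thick (+y) end. Origin at the centre of its underside. Not to be disturbed.
Mind the look-alikes: they are no part of the job. Several things look just like the plank: the one meant starts farthest to the robot's left. What is shaped like the weight but pink is not meant.

How it is judged:
By the outcome, as a careful person would: the job done as asked, in the order asked, and still so for the second after the job is handed in, with the robot touching nothing.
It also fails if it takes over 131 s, if anything falls off the work surface, if the arm or the gripper's body presses on something with over 40 N, if the wrist force passes 120 N, or if a joint passes its speed limit or range.

### The arm

A 7-joint arm with a two-finger parallel gripper is mounted at the origin on the work surface. World frame = base frame: x ahead of the robot, y to its left, z up, the work surface at z = 0. Lengths are in m, angles in rad, forces in N, time in s.
With the tool pointing down it reaches from about 0.35 to 0.9 m from the base axis. Payload 8.1 kg.
Tool frame: the origin (TCP) lies at the centre of the arm's flange, where the gripper is bolted on; the fingertips stand 178 mm ahead of it and the grasp point (between the pads) lies 159 mm ahead of it; z points along the fingers, y is the line along which they close (so a half turn about z gives the same grasp; the last joint's range is limited). The gripper opens to 92 mm and grips with 3 to 60 N. Pads are 19 mm wide; open, the fingers measure 130 mm over their backs; the gripper's body (75 mm by 190 mm) begins 47 mm behind the grasp point.
Start: joints at [-1.228, 0.434, 0.025, 1.573, -0.012, 1.134, -0.075], TCP at [0.27, 0.564, 0.405] pointing down, gripper open.
Joint ranges: [-2.62, 2.62], [-0.44, 2.09], [-1.27, 1.32], [0.08, 2.57], [-1.32, 4.46], [0.12, 2], [-2.74, 2.74]. Speed limits (rad/s): [2.22, 2.22, 3.01, 3.01, 3.14, 3.14, 3.14].

### API

Orientations are given as a rotation vector (axis times angle).
In Python, from cell import arm gives the robot as it stands. The module is installed in compiled form; this text tells all that it offers.
- The arm moves only by the shell command python3 -m inch 'ROWS' [FORCE]. ROWS is text: rows parted by semicolons, each of 5 numbers parted by spaces: the shift along the tool's x, y, z in m, then the turn about the tool's z in rad, then the finger opening in m, from 0 to 0.0918. In form: x y z roll fingers; .... A call has 1 to 5 rows; each row is the pose to reach, as a shift and turn from the pose commanded when the call began, along the tool's axes at that moment; what a row does not reach only later rows make up. A row lasts 1/10 s, in which the tool goes at most 50 mm and 8.59 degrees, less where a joint would pass 70% of its speed; a pose out of reach is approached as far as the arm can. A call with a gripper value outside its range is refused whole. The fingers move at their own pace and stop on an object; FORCE is the grip in N (left out, the last holds). Time passes only in rows, so rows that repeat a pose let the fingers close. It gives the time, the measured TCP pose, the force, the opening and the grip force at its end, in the units of the state.
- arm.observe(): the state, without advancing time (a new reading comes with each control period).
- arm.get_image(name): name is "scene" or "top" or "wrist"; returns the picture (384x512x3 uint8, red, green, blue); there is no depth.
- arm.get_calibration(name): a dict with "intrinsics" (3x3 intrinsics, pixels), "distortion" ([k1, k2, p1, p2, k3] as OpenCV has them; the pictures are not rectified), "pose" (4x4, takes a point from camera to world coordinates). Camera axes: x right, y up, looking along -z (the intrinsics and any distortion apply to the point x, -y, -z); pixel columns grow to the right and rows downward; lengths in m; the calibration is good to about 2 mm. A picture is of the moment at which its call begins: read the wrist's pose just before it. get_calibration takes no time and is no camera call; for the wrist camera it gives the pose at the moment of the call.
- arm.sign_off(): hands the job in; it is judged then, once.
Trained networks look in the newest picture that a camera, given by its name, has taken for a name from the list of things; names that differ only in an ending like _2 or _b are one class to them, and where a whole thing is asked for, a point or a joint stands for the part that bears it (a point fixed in the world has none). Each returns a list of dicts, best first, with "conf" (0 to 1); they miss things now and then, are a little off and sometimes report something else, mostly with a low value. They report only what shows in the picture. A call takes as long as a camera call. They do not tell look-alikes from the thing itself.
- arm.look_for(camera, query): "point" ([row, column] in pixels, amid what is visible of it).
- arm.silhouettes(camera, query): "region" (384x512 bool, what is visible of it) and "point" ([row, column] in pixels, amid what is visible of it).
- arm.place_of(camera, query): "point" ([row, column] in pixels: a listed point, or the origin of a listed thing).
The state is a dict: "clock": time; "joints": joint angles; "dq": joint speeds; "joint_efforts": joint torques, N m; "position": TCP position; "ee_rot": TCP orientation; "force": force on the tool from outside, world axes, zero at the start; "ft_torque": the same for the moment, N m; "width": opening from 0.0 (shut) to 1.0 (fully open); "gripper_force": force on a finger pad.
Only numpy, scipy, OpenCV 4.12 (cv2) and the standard library are available. Lean on these libraries where they do the work, as an engineer would, in place of code of your own. Each camera call takes 0.05 s, during which the arm holds its last target. There are 200 camera calls.

## Working session

There is one attempt and no reset: what is moved stays moved. The work goes in short steps, Python scripts to look and compute and a shell command to move; the robot and the scene stay as the last step left them, time stands still between calls to the robot, and variables do not carry over. Pictures are saved under pics/ and viewed, at most 14 in all, crops included, and the job is handed in when it is done.

```bash
mkdir -p pics; ls; python3 - <<'E'
from cell import arm
import cv2,numpy as np
for n in("scene","top"):
    im=arm.get_image(n); cv2.imwrite(f"pics/{n}0.png",cv2.cvtColor(im,cv2.COLOR_RGB2BGR))
    c=arm.get_calibration(n); print(n,np.round(c["pose"],3).tolist(),np.round(c["intrinsics"],1).tolist(),c["distortion"])
    for q in("bed","post","cleat","long_bearer","short_bearer","pad","plank","weight","tin","wedge"):
        print(q,[(np.round(d["point"]).tolist(),round(d["conf"],2)) for d in arm.look_for(n,q)] if n=="top" else "")
s=arm.observe();print({k:np.round(v,3).tolist() for k,v in s.items()})
E
```

```text
pics
scene [[0.879, -0.3, 0.371, 0.882], [0.477, 0.557, -0.68, -0.706], [-0.002, 0.775, 0.633, 0.711], [0.0, 0.0, 0.0, 1.0]] [[383.9, 0.0, 256.9], [0.0, 383.9, 191.3], [0.0, 0.0, 1.0]] [-0.09696781  0.          0.          0.          0.        ]
bed 
post 
cleat 
long_bearer 
short_bearer 
pad 
plank 
weight 
tin 
wedge 
top [[-0.007, 0.991, -0.135, 0.298], [-1.0, -0.005, 0.012, 0.015], [0.011, 0.135, 0.991, 1.397], [0.0, 0.0, 0.0, 1.0]] [[499.1, 0.0, 260.5], [0.0, 499.1, 193.0], [0.0, 0.0, 1.0]] [-0.0852476  0.         0.         0.         0.       ]
bed [([197.0, 350.0], 0.89)]
post []
cleat [([201.0, 299.0], 0.49)]
long_bearer [([137.0, 174.0], 0.81)]
short_bearer [([132.0, 228.0], 0.86)]
pad [([142.0, 287.0], 0.69), ([163.0, 263.0], 0.17)]
plank [([202.0, 178.0], 0.88), ([277.0, 357.0], 0.78), ([167.0, 259.0], 0.2)]
weight [([105.0, 334.0], 0.77), ([141.0, 339.0], 0.65)]
tin []
wedge [([150.0, 117.0], 0.57)]
{'clock': 0.6, 'joints': [-1.228, 0.434, 0.025, 1.573, -0.012, 1.134, -0.075], 'dq': [-0.002, 0.001, 0.001, -0.0, 0.0, 0.001, 0.0], 'joint_efforts': [-0.001, -66.734, 0.983, -31.47, -0.061, 0.033, 0.0], 'position': [0.27, 0.564, 0.405], 'ee_rot': [0.695, 3.064, 0.0], 'force': [-0.385, 0.619, 0.414], 'ft_torque': [-0.004, 0.026, 0.022], 'gripper_force': 0.0, 'width': 1.001}
```

View pics/top0.png

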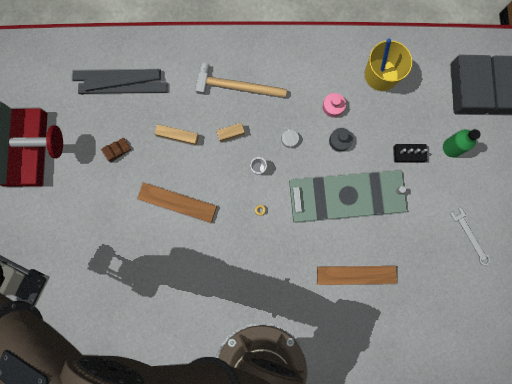

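View pics/scene0.png

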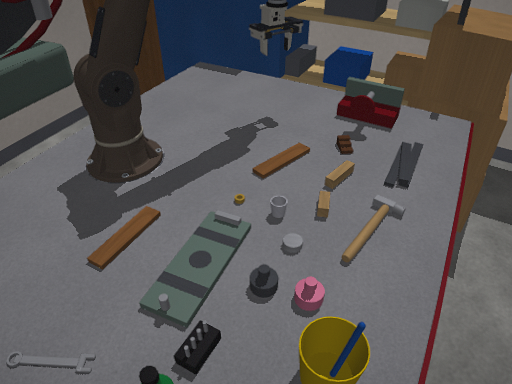

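Top view: two boards look like the plank, at (col 178, row 202) and (357, 275). Left is toward small columns, so the one at col 178 is meant. The dark weight at (341,140) is meant, not the pink one at (334,105). Post is at the right end (403,190), cleat at the left (297,200).

```bash
cat > h.py <<'E'
from cell import arm
import cv2,numpy as np
from scipy.spatial.transform import Rotation as R
def ray(pts,z,c):
    """pixels (col,row) -> world xy on plane z"""
    u=cv2.undistortPoints(np.asarray(pts,float).reshape(-1,1,2),c["intrinsics"],c["distortion"]).reshape(-1,2)
    P=c["pose"]; d=np.c_[u[:,0],-u[:,1],-np.ones(len(u))]@P[:3,:3].T; o=P[:3,3]
    return (o+d*((z-o[2])/d[:,2])[:,None])[:,:2]
def rect(region,z,c):
    """min-area rectangle (centre, sizes mm, long-axis yaw deg) of a mask projected at z"""
    k,_=cv2.findContours(region.astype(np.uint8),cv2.RETR_EXTERNAL,cv2.CHAIN_APPROX_NONE)
    w=ray(max(k,key=len).reshape(-1,2),z,c)
    b=cv2.boxPoints(cv2.minAreaRect((w*1000).astype(np.float32)))
    e=b[1]-b[0],b[2]-b[1]; l=max(e,key=np.linalg.norm)
    return b.mean(0)/1000,sorted(np.linalg.norm(x) for x in e),np.degrees(np.arctan2(l[1],l[0]))%180
def go(x,y,z,yaw):
    """print row values to bring grasp point to x,y,z with tool y (closing) axis at yaw deg (mod 180)"""
    s=arm.observe(); M=R.from_rotvec(s["ee_rot"]).as_matrix(); p=s["position"]+M[:,2]*.159
    d=M.T@(np.array([x,y,z])-p); cur=np.degrees(np.arctan2(M[1,1],M[0,1]))
    r=(cur-yaw+90)%180-90
    print("shift",np.round(d,4),"roll",round(np.radians(r),3),"deg",round(r,1),"q7",round(s["joints"][6],2),"grasp",np.round(p,4),"cur",round(cur,1), "z tool",np.round(M[:,2],3))
E
python3 - <<'E'
from h import *
im=arm.get_image("top");c=arm.get_calibration("top")
for q,z in(("bed",.02),("long_bearer",.032),("short_bearer",.032),("pad",.02),("plank",.016),("weight",.032),("tin",.045),("wedge",.03),("post",.055),("cleat",.038)):
    for d in arm.silhouettes("top",q)[:3]:
        a,s,y=rect(d["region"],z,c); print(q,round(d["conf"],2),np.round(d["point"]),np.round(a,3),np.round(s),round(y,1))
M=R.from_rotvec(arm.observe()["ee_rot"]).as_matrix();print(M.round(3))
w=arm.get_calibration("wrist");print(w["pose"].round(3),w["intrinsics"])
cv2.imwrite("pics/crop1.png",cv2.cvtColor(cv2.resize(im[90:300,100:420],None,fx=2.5,fy=2.5,interpolation=cv2.INTER_CUBIC),cv2.COLOR_RGB2BGR))
E
```

```text
bed 0.87 [199. 352.] [ 0.478 -0.245] [120. 320.] 95.3
long_bearer 0.59 [137. 174.] [0.651 0.234] [ 38. 123.] 76.9
short_bearer 0.64 [131. 230.] [0.657 0.082] [37. 74.] 107.7
pad 0.59 [140. 290.] [ 0.64  -0.085] [48. 52.] 179.3
pad 0.23 [201. 176.] [0.461 0.232] [ 49. 219.] 71.6
pad 0.2 [166. 260.] [0.562 0.004] [42. 46.] 179.7
plank 0.81 [200. 178.] [0.462 0.233] [ 50. 218.] 72.4
plank 0.81 [278. 353.] [ 0.256 -0.264] [ 52. 219.] 89.4
plank 0.7 [141. 290.] [ 0.642 -0.085] [49. 50.] 179.8
weight 0.88 [138. 341.] [ 0.635 -0.229] [62. 66.] 152.5
weight 0.67 [106. 335.] [ 0.736 -0.211] [59. 69.] 134.9
tin 0.53 [168. 262.] [0.558 0.005] [39. 40.] 135.1
wedge 0.69 [151. 119.] [0.61  0.403] [46. 70.] 118.1
cleat 0.56 [202. 296.] [ 0.463 -0.101] [19. 67.] 5.3
[[-0.902  0.431  0.   ]
 [ 0.431  0.902  0.   ]
 [ 0.     0.    -1.   ]]
[[ 0.431 -0.87  -0.239  0.205]
 [ 0.902  0.415  0.115  0.594]
 [-0.001 -0.266  0.964  0.385]
 [ 0.     0.     0.     1.   ]] [[292.1543879    0.         258.59325387]
 [  0.         292.1543879  193.06804272]
 [  0.           0.           1.        ]]
```

View pics/crop1.png

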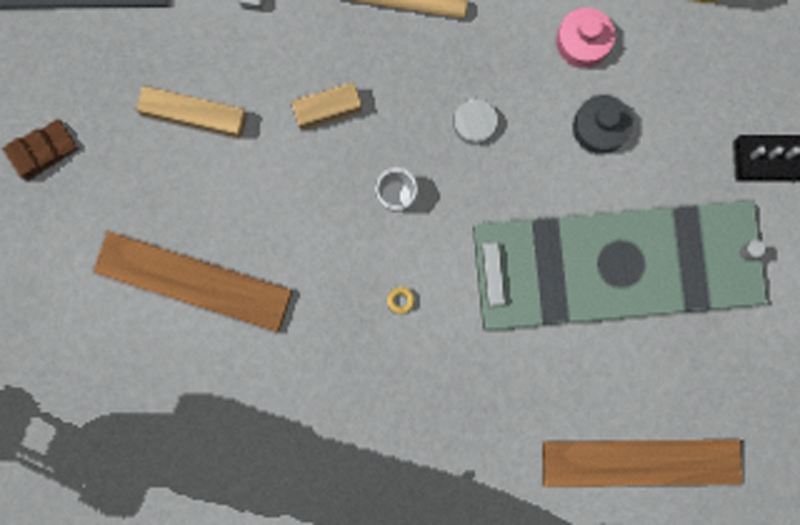

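The crop confirms it: left board (crop 195,282) is the plank, dark weight (603,123) not the pink one, disc (476,121), tin (397,188), cleat at the left end of the bed, post at the right end. Long bearer (190,110) goes first.

```bash
cat >> h.py <<'E'
def plan(x,y,z,yaw,calls=None):
    """print, per 5-row call, the end shift and roll (total motion split evenly)"""
    s=arm.observe(); M=R.from_rotvec(s["ee_rot"]).as_matrix(); p=s["position"]+M[:,2]*.159
    t=np.array([x,y,z])-p; cur=np.degrees(np.arctan2(M[1,1],M[0,1])); r=(cur-yaw+90)%180-90
    n=calls or max(1,int(np.ceil(max(np.linalg.norm(t)/.235,abs(r)/41))))
    print("grasp",p.round(4),"yaw",cur.round(1),"q7",s["joints"][6].round(2),"clock",s["clock"],"dist",np.linalg.norm(t).round(3),"roll",round(r,1))
    for i in range(n):
        Mi=M@R.from_euler("z",r*i/n,degrees=True).as_matrix()
        print(" call",i+1,"shift",(Mi.T@t/n).round(4),"roll",round(np.radians(r/n),3))
def wrist(q,z,name=None):
    im=arm.get_image("wrist");c=arm.get_calibration("wrist")
    if name: cv2.imwrite(f"pics/{name}.png",cv2.cvtColor(im,cv2.COLOR_RGB2BGR))
    for d in arm.silhouettes("wrist",q)[:2]:
        a,s,y=rect(d["region"],z,c); print(q,round(d["conf"],2),np.round(d["point"]),np.round(a,4),np.round(s,1),"yaw",round(y,1))
E
python3 - <<'E'
from h import *
c=arm.get_calibration("top")
print(ray([[348.4,195.2]],.02,c))
plan(.648,.234,.17,-13.1)
E
```

```text
[[ 0.47846106 -0.24716467]]
grasp [0.2695 0.5639 0.2457] yaw 64.5 q7 -0.08 clock 1.15 dist 0.508 roll 77.6
 call 1 shift [-0.1613 -0.0448  0.0252] roll 0.451
 call 2 shift [-0.1647  0.03    0.0252] roll 0.451
 call 3 shift [-0.1351  0.0988  0.0252] roll 0.451
```

```bash
python3 -m inch '-0.161 -0.045 0.025 0.45 0.0918;-0.161 -0.045 0.025 0.45 0.0918;-0.161 -0.045 0.025 0.45 0.0918;-0.161 -0.045 0.025 0.45 0.0918' 30
python3 -m inch '-0.165 0.03 0.025 0.45 0.06;-0.165 0.03 0.025 0.45 0.06;-0.165 0.03 0.025 0.45 0.06;-0.165 0.03 0.025 0.45 0.06'
python3 -m inch '-0.135 0.099 0.025 0.45 0.06;-0.135 0.099 0.025 0.45 0.06;-0.135 0.099 0.025 0.45 0.06;-0.135 0.099 0.025 0.45 0.06;-0.135 0.099 0.025 0.45 0.06'
python3 - <<'E'
from h import *
wrist("long_bearer",.032,"w1")
plan(.648,.234,.17,-13.1)
E
```

```text
clock: 1.55
position: [0.3996, 0.4494, 0.3794]
ee_rot: [1.376, 2.821, -0.002]
force: [0.1, 0.9, -0.2]
width: 1.001
gripper_force: 0.0
clock: 1.95
position: [0.5255, 0.339, 0.3544]
ee_rot: [1.97, 2.443, -0.001]
force: [0.1, -0.2, 0.3]
width: 0.702
gripper_force: 0.0
clock: 2.45
position: [0.6507, 0.2302, 0.329]
ee_rot: [2.46, 1.949, -0.002]
force: [-0.5, 0.2, 0.9]
width: 0.651
gripper_force: 0.0
long_bearer 0.9 [174. 263.] [0.6523 0.2388] [ 30.7 119.6] yaw 76.6
grasp [0.6482 0.2346 0.1704] yaw -12.9 q7 -0.43 clock 2.55 dist 0.001 roll 0.2
 call 1 shift [-0.0006 -0.0001  0.0004] roll 0.004
```

View pics/w1.png

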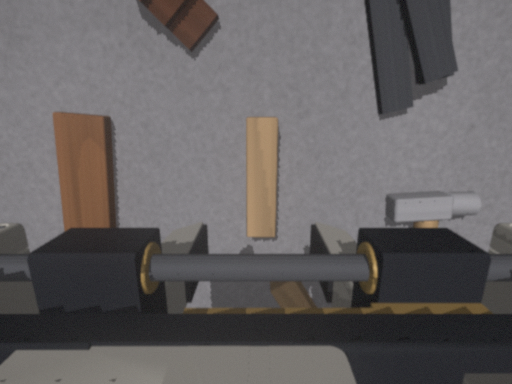

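The wrist view shows the long bearer whole (cols 247–277, rows 117–237), 30.7 × 119.6 mm as given. Descend and grip.

```bash
python3 - <<'E'
from h import *
plan(.6518,.238,.024,-13.4)
E
```

```text
grasp [0.6482 0.2346 0.1704] yaw -12.9 q7 -0.43 clock 2.55 dist 0.146 roll 0.5
 call 1 shift [0.0041 0.0028 0.1464] roll 0.009
```

```bash
python3 -m inch '0.002 0.0015 0.049 0.009 0.05;0.004 0.003 0.098 0.009 0.05;0.004 0.003 0.135 0.009 0.05;0.004 0.003 0.146 0.009 0.05;0.004 0.003 0.146 0.009 0.05'
python3 -m inch '0 0 0 0 0;0 0 0 0 0;0 0 0 0 0;0 0 0 0 0' 30
python3 -m inch '0 0 -0.03 0 0;0 0 -0.08 0 0;0 0 -0.13 0 0;0 0 -0.16 0 0'
python3 - <<'E'
from h import *
plan(.40,-.31,.22,-84.7)
E
```

```text
clock: 3.05
position: [0.6511, 0.2388, 0.1827]
ee_rot: [-2.462, -1.948, 0.004]
force: [0.5, -0.5, 0.6]
width: 0.542
gripper_force: 0.0
clock: 3.45
position: [0.6532, 0.2378, 0.1859]
ee_rot: [2.465, 1.946, 0.005]
force: [-1.1, 0.4, 8.4]
width: 0.32
gripper_force: 30.0
clock: 3.85
position: [0.6529, 0.2373, 0.3488]
ee_rot: [2.465, 1.945, 0.008]
force: [0.9, 1.0, -0.3]
width: 0.323
gripper_force: 30.0
grasp [0.6537 0.2376 0.1898] yaw -13.4 q7 -0.44 clock 3.85 dist 0.604 roll 71.3
 call 1 shift [-0.1972 -0.0398 -0.0109] roll 0.415
 call 2 shift [-0.1965  0.043  -0.0109] roll 0.415
 call 3 shift [-0.1625  0.1185 -0.0109] roll 0.415
```

```bash
python3 -m inch '-0.197 -0.04 -0.011 0.415 0;-0.197 -0.04 -0.011 0.415 0;-0.197 -0.04 -0.011 0.415 0;-0.197 -0.04 -0.011 0.415 0;-0.197 -0.04 -0.011 0.415 0'
python3 -m inch '-0.197 0.043 -0.011 0.415 0;-0.197 0.043 -0.011 0.415 0;-0.197 0.043 -0.011 0.415 0;-0.197 0.043 -0.011 0.415 0;-0.197 0.043 -0.011 0.415 0'
python3 -m inch '-0.163 0.119 -0.011 0.415 0;-0.163 0.119 -0.011 0.415 0;-0.163 0.119 -0.011 0.415 0;-0.163 0.119 -0.011 0.415 0;-0.163 0.119 -0.011 0.415 0;-0.163 0.119 -0.011 0.415 0' || true
python3 - <<'E'
from h import *
plan(.40,-.31,.22,-84.7)
E
```

```text
clock: 4.35
position: [0.5652, 0.0476, 0.3563]
ee_rot: [2.819, 1.383, -0.001]
force: [-0.2, -0.9, -0.4]
width: 0.327
gripper_force: 30.0
clock: 4.85
position: [0.4797, -0.1341, 0.3671]
ee_rot: [3.043, 0.773, 0.002]
force: [1.3, 1.1, -1.1]
width: 0.323
gripper_force: 30.0
grasp [ 0.4799 -0.1343  0.2081] yaw -61.5 q7 -0.62 clock 4.85 dist 0.193 roll 23.2
 call 1 shift [-0.1541  0.1164 -0.0117] roll 0.405$: bad value
```

```bash
python3 -m inch '-0.154 0.116 -0.012 0.405 0;-0.154 0.116 -0.012 0.405 0;-0.154 0.116 -0.012 0.405 0;-0.154 0.116 -0.012 0.405 0;-0.154 0.116 -0.012 0.405 0'
python3 - <<'E'
from h import *
wrist("bed",.02,"w2")
for q in("post","cleat"):
    for d in arm.silhouettes("wrist",q)[:1]: print(q,d["conf"],d["point"])
plan(.40,-.31,.22,-84.7)
E
```

```text
clock: 5.35
position: [0.4011, -0.3094, 0.3793]
ee_rot: [3.135, 0.145, 0.002]
force: [0.4, 0.5, 0.1]
width: 0.324
gripper_force: 30.0
bed 0.81 [ 92. 206.] [ 0.4788 -0.2443] [121.7 318.9] yaw 95.1
post 0.79 [102.4, 342.8]
cleat 0.81 [99.8, 73.4]
grasp [ 0.4053 -0.3028  0.2187] yaw -84.1 q7 -0.58 clock 5.55 dist 0.009 roll 0.6
 call 1 shift [-0.006   0.0067 -0.0013] roll 0.011
```

View pics/w2.png

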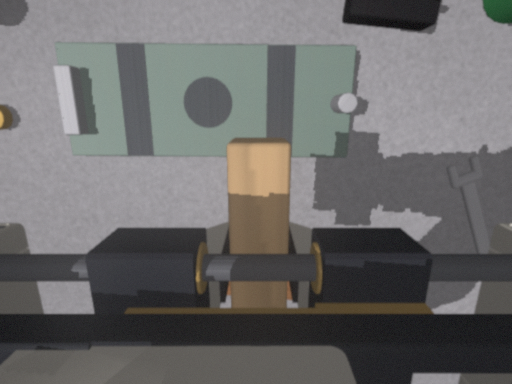

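The wrist view shows the bed from col 58 to 355, rows 43–157, with the spot at (208,102), the post at (347,103) and the held bearer at cols 228–290. I'll re-measure now that it's at rest, reading the pose before the picture.

```bash
sed -i 's/im=arm.get_image("wrist");c=arm.get_calibration("wrist")/c=arm.get_calibration("wrist");im=arm.get_image("wrist")/' h.py
python3 - <<'E'
from h import *
wrist("bed",.02)
c=arm.get_calibration("wrist");im=arm.get_image("wrist")
g=im.mean(2); m=np.zeros(g.shape,np.uint8); m[70:135,175:241]=g[70:135,175:241]<85
n,l,st,ce=cv2.connectedComponentsWithStats(m); i=1+st[1:,4].argmax()
w=ray(np.argwhere(l==i)[:,::-1],.02,c); print("spot",w.mean(0).round(4),np.ptp(w,axis=0),ray([ce[i]],.02,c))
for q in ("post","cleat"):
    d=arm.silhouettes("wrist",q)[0]; print(q,rect(d["region"],.055 if q=="post" else .038,c))
plan(.40,-.31,.22,-84.7); print(arm.observe()["dq"].round(3))
E
```

```text
bed 0.64 [ 98. 211.] [ 0.4777 -0.2478] [120.3 318.3] yaw 94.9Traceback (most recent call last):
  File "<stdin>", line 5, in <module>
ValueError: attempt to get argmax of an empty sequence
```

```bash
python3 - <<'E'
from h import *
s=arm.observe();M=R.from_rotvec(s["ee_rot"]).as_matrix();p=s["position"]+M[:,2]*.159
c=arm.get_calibration("wrist")
for a in([229,139],[260,138.5],[291,139]):
    w=np.r_[ray([a],p[2]+.005,c)[0],p[2]+.005]; print((M.T@(w-p)).round(4))
plan(.485,-.3272,.12,-85); print(s["dq"].round(3))
E
```

```text
[ 0.0596 -0.0126 -0.005 ]
[ 0.0599  0.0014 -0.005 ]
[ 0.0596  0.0155 -0.005 ]
grasp [ 0.4054 -0.3025  0.2186] yaw -84.0 q7 -0.58 clock 5.7 dist 0.129 roll 1.0
 call 1 shift [0.0766 0.0329 0.0986] roll 0.017
[ 0.001  0.001  0.005 -0.001  0.002 -0.001  0.002]
```

```bash
python3 -m inch '0.03 0.013 0.04 0.017 0;0.06 0.026 0.08 0.017 0;0.077 0.033 0.099 0.017 0;0.077 0.033 0.099 0.017 0;0.077 0.033 0.099 0.017 0'
python3 - <<'E'
from h import *
plan(.485,-.3272,.0485,-85)
E
```

```text
clock: 6.2
position: [0.4847, -0.3283, 0.2782]
ee_rot: [-3.138, -0.135, 0.003]
force: [-0.1, -0.2, -0.3]
width: 0.327
gripper_force: 30.0
grasp [ 0.4844 -0.3283  0.1192] yaw -85.1 q7 -0.49 clock 6.2 dist 0.071 roll -0.1
 call 1 shift [ 0.0008 -0.001   0.0707] roll -0.001
```

```bash
python3 -m inch '0.001 -0.001 0.035 0 0;0.001 -0.001 0.06 0 0;0.001 -0.001 0.07 0 0;0.001 -0.001 0.071 0 0;0.001 -0.001 0.071 0 0'
python3 -m inch '0 0 0.001 0 0;0 0 0.001 0 0.05;0 0 0.001 0 0.05;0 0 0.001 0 0.05'
python3 -m inch '0 0 -0.03 0 0.05;0 0 -0.08 0 0.05;0 0 -0.13 0 0.06;0 0 -0.15 0 0.06'
python3 - <<'E'
from h import *
plan(.655,.082,.17,17)
E
```

```text
clock: 6.7
position: [0.4855, -0.3282, 0.2091]
ee_rot: [3.138, 0.133, 0.002]
force: [-0.2, -0.1, -0.8]
width: 0.328
gripper_force: 30.0
clock: 7.1
position: [0.4855, -0.3279, 0.2071]
ee_rot: [3.139, 0.133, 0.001]
force: [-1.2, -0.7, 0.5]
width: 0.523
gripper_force: 0.0
clock: 7.5
position: [0.4856, -0.3291, 0.3613]
ee_rot: [3.136, 0.132, 0.007]
force: [0.2, -0.8, 0.2]
width: 0.643
gripper_force: 0.0
grasp [ 0.4864 -0.3296  0.2023] yaw -85.2 q7 -0.57 clock 7.5 dist 0.446 roll 77.8
 call 1 shift [ 0.1012 -0.1981  0.016 ] roll 0.679
 call 2 shift [-0.0456 -0.2177  0.016 ] roll 0.679
```

```bash
sed -i '/^def plan/,/^def wrist/s/r=(cur-yaw+90)%180-90/r=(cur-yaw+180)%360-180/' h.py
python3 - <<'E'
from h import *
plan(.650,.081,.17,17.5)
E
```

```text
grasp [ 0.4864 -0.3296  0.2023] yaw -85.2 q7 -0.57 clock 7.5 dist 0.443 roll -102.7
 call 1 shift [ 0.0658 -0.1318  0.0106] roll -0.597
 call 2 shift [ 0.1285 -0.072   0.0106] roll -0.597
 call 3 shift [0.1468 0.0128 0.0106] roll -0.597
```

```bash
python3 -m inch '0.066 -0.132 0.011 -0.6 0.06;0.066 -0.132 0.011 -0.6 0.06;0.066 -0.132 0.011 -0.6 0.06;0.066 -0.132 0.011 -0.6 0.06;0.066 -0.132 0.011 -0.6 0.06'
python3 -m inch '0.129 -0.072 0.011 -0.6 0.06;0.129 -0.072 0.011 -0.6 0.06;0.129 -0.072 0.011 -0.6 0.06;0.129 -0.072 0.011 -0.6 0.06;0.129 -0.072 0.011 -0.6 0.06'
python3 -m inch '0.147 0.013 0.011 -0.6 0.06;0.147 0.013 0.011 -0.6 0.06;0.147 0.013 0.011 -0.6 0.06;0.147 0.013 0.011 -0.6 0.06;0.147 0.013 0.011 -0.6 0.06'
python3 -m inch '0 0 0 0 0.06;0 0 0 0 0.06'
python3 - <<'E'
from h import *
wrist("short_bearer",.032)
plan(.655,.082,.027,17.7)
E
```

```text
clock: 8.0
position: [0.5404, -0.1893, 0.3458]
ee_rot: [-2.956, -1.063, -0.001]
force: [-0.0, -0.8, -0.6]
width: 0.654
gripper_force: 0.0
clock: 8.5
position: [0.5944, -0.0539, 0.3347]
ee_rot: [2.517, 1.88, -0.001]
force: [0.4, -0.6, -0.2]
width: 0.653
gripper_force: 0.0
clock: 9.0
position: [0.6486, 0.0822, 0.3235]
ee_rot: [1.854, 2.536, -0.002]
force: [0.2, -0.9, -0.0]
width: 0.652
gripper_force: 0.0
clock: 9.2
position: [0.6483, 0.081, 0.3241]
ee_rot: [1.859, 2.531, -0.001]
force: [0.1, -0.2, -0.6]
width: 0.653
gripper_force: 0.0
short_bearer 0.65 [190. 273.] [0.6602 0.0832] [30.7 78.7] yaw 107.5
grasp [0.6483 0.082  0.165 ] yaw 17.6 q7 0.26 clock 9.3 dist 0.138 roll -0.1
 call 1 shift [-0.0019  0.0064  0.138 ] roll -0.001
```

```bash
python3 - <<'E'
from h import *
plan(.6605,.082,.027,17.6)
E
```

```text
grasp [0.6483 0.082  0.165 ] yaw 17.6 q7 0.26 clock 9.3 dist 0.139 roll 0.0
 call 1 shift [-0.0036  0.0116  0.138 ] roll 0.001
```

```bash
python3 -m inch '-0.004 0.012 0.045 0 0.05;-0.004 0.012 0.09 0 0.05;-0.004 0.012 0.125 0 0.05;-0.004 0.012 0.138 0 0.05;-0.004 0.012 0.138 0 0.05'
python3 -m inch '0 0 0 0 0;0 0 0 0 0;0 0 0 0 0;0 0 0 0 0' 30
python3 -m inch '0 0 -0.03 0 0;0 0 -0.08 0 0;0 0 -0.12 0 0'
python3 - <<'E'
from h import *
plan(.471,-.1678,.15,-85)
E
```

```text
clock: 9.8
position: [0.6603, 0.0833, 0.1843]
ee_rot: [-1.848, -2.538, 0.004]
force: [-0.1, -0.4, 0.9]
width: 0.545
gripper_force: 0.0
clock: 10.2
position: [0.6617, 0.0839, 0.1876]
ee_rot: [1.846, 2.54, 0.003]
force: [-1.1, -0.3, 7.4]
width: 0.325
gripper_force: 30.0
clock: 10.5
position: [0.6611, 0.0838, 0.3085]
ee_rot: [1.847, 2.54, 0.002]
force: [1.6, -0.3, -0.4]
width: 0.325
gripper_force: 30.0
grasp [0.6613 0.0838 0.1495] yaw 18.0 q7 0.27 clock 10.5 dist 0.315 roll 103.0
 call 1 shift [-0.0602 -0.0862 -0.0003] roll 0.599
 call 2 shift [-0.0983 -0.0372 -0.0003] roll 0.599
 call 3 shift [-0.1022  0.0247 -0.0003] roll 0.599
```

```bash
python3 -m inch '-0.06 -0.086 0 0.6 0;-0.06 -0.086 0 0.6 0;-0.06 -0.086 0 0.6 0;-0.06 -0.086 0 0.6 0;-0.06 -0.086 0 0.6 0'
python3 -m inch '-0.098 -0.037 0 0.6 0;-0.098 -0.037 0 0.6 0;-0.098 -0.037 0 0.6 0;-0.098 -0.037 0 0.6 0;-0.098 -0.037 0 0.6 0'
python3 -m inch '-0.102 0.025 0 0.6 0;-0.102 0.025 0 0.6 0;-0.102 0.025 0 0.6 0;-0.102 0.025 0 0.6 0;-0.102 0.025 0 0.6 0'
python3 -m inch '0 0 0.02 0 0;0 0 0.02 0 0;0 0 0.02 0 0'
python3 - <<'E'
from h import *
s=arm.observe();M=R.from_rotvec(s["ee_rot"]).as_matrix();p=s["position"]+M[:,2]*.159
wrist("short_bearer",p[2]+.0035,"w3")
plan(.471,-.1678,.05,-85)
E
```

```text
clock: 11.0
position: [0.5976, 0.0001, 0.3065]
ee_rot: [2.518, 1.878, 0.002]
force: [-0.4, 0.1, -0.6]
width: 0.326
gripper_force: 30.0
clock: 11.5
position: [0.5347, -0.0831, 0.306]
ee_rot: [2.958, 1.057, 0.001]
force: [0.6, 1.1, -0.1]
width: 0.324
gripper_force: 30.0
clock: 12.0
position: [0.4717, -0.1669, 0.3058]
ee_rot: [3.138, 0.141, -0.0]
force: [-0.3, 0.5, -0.6]
width: 0.324
gripper_force: 30.0
clock: 12.3
position: [0.4716, -0.1668, 0.2857]
ee_rot: [-3.138, -0.143, 0.002]
force: [0.2, -0.3, -0.3]
width: 0.322
gripper_force: 30.0
short_bearer 0.55 [224. 259.] [ 0.4935 -0.1655] [29.6 40.3] yaw 5.1
short_bearer 0.24 [194. 182.] [ 0.5015 -0.1276] [13.  34.6] yaw 5.1
grasp [ 0.4718 -0.1672  0.1273] yaw -84.9 q7 -0.76 clock 12.4 dist 0.077 roll 0.1
 call 1 shift [-0.0009  0.0005  0.0773] roll 0.001
```

View pics/w3.png

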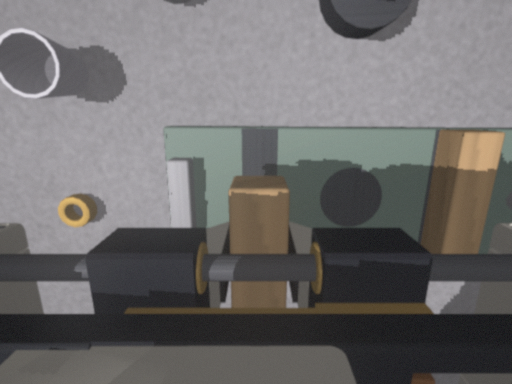

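The wrist view shows the long bearer placed along its strip (cols 437–500, flush at the far edge), the held short bearer over its strip (col 259), and the spot at (350,197).

```bash
python3 - <<'E'
from h import *
s=arm.observe();M=R.from_rotvec(s["ee_rot"]).as_matrix();p=s["position"]+M[:,2]*.159
c=arm.get_calibration("wrist")
for a,dz in(([259,192],.0035),([259,177],-.0285)):
    w=np.r_[ray([a],p[2]+dz,c)[0],p[2]+dz]; print((M.T@(w-p)).round(4))
# long bearer end & spot
print(ray([[447,131],[498,133]],.052,c),ray([[350,197]],.02,c))
u=np.array([np.cos(np.radians(-85)),np.sin(np.radians(-85))]);v=np.array([np.cos(np.radians(5)),np.sin(np.radians(5))]);C=np.array([.478,-.2475])
print("expect end centre",C+.08*u+.06*v)
E
```

```text
[ 0.0343  0.001  -0.0035]
[0.0346 0.001  0.0285]
[[ 0.54185797 -0.29774617]
 [ 0.54369265 -0.33461552]] [[ 0.47843579 -0.24804539]]
expect end centre [ 0.54474414 -0.32196623]
```

```bash
python3 -m inch '0.002 0.0005 0.04 0 0;0.002 0.0005 0.065 0 0;0.002 0.0005 0.075 0 0;0.002 0.0005 0.078 0 0;0.002 0.0005 0.078 0 0'
python3 -m inch '0 0 0.001 0 0;0 0 0.001 0 0.05;0 0 0.001 0 0.05;0 0 0.001 0 0.05'
python3 -m inch '0 0 -0.03 0 0.05;0 0 -0.08 0 0.06;0 0 -0.12 0 0.085'
python3 - <<'E'
from h import *
plan(.635,-.085,.16,-60)
E
```

```text
clock: 12.9
position: [0.4736, -0.1678, 0.2084]
ee_rot: [3.139, 0.134, 0.001]
force: [-0.3, -0.3, -0.6]
width: 0.323
gripper_force: 30.0
clock: 13.3
position: [0.4736, -0.1675, 0.2071]
ee_rot: [3.139, 0.133, 0.001]
force: [-0.8, 0.1, 0.5]
width: 0.526
gripper_force: 0.0
clock: 13.6
position: [0.4732, -0.1679, 0.3286]
ee_rot: [3.138, 0.132, -0.001]
force: [1.0, 0.5, 0.7]
width: 0.673
gripper_force: 0.0
grasp [ 0.4731 -0.168   0.1696] yaw -85.2 q7 -0.82 clock 13.6 dist 0.182 roll -25.2
 call 1 shift [ 0.1683 -0.0691  0.0095] roll -0.44
```

```bash
python3 -m inch '0.154 -0.097 0.01 0 0.085;0.154 -0.097 0.01 0 0.085;0.154 -0.097 0.01 0 0.085;0.154 -0.097 0.01 0 0.085;0.154 -0.097 0.01 0 0.085'
python3 -m inch '0 0 0 0 0.085;0 0 0 0 0.085'
python3 - <<'E'
from h import *
wrist("pad",.02)
plan(.64,-.085,.027,-85)
E
```

```text
clock: 14.1
position: [0.6218, -0.053, 0.3157]
ee_rot: [-3.137, -0.144, -0.001]
force: [-1.1, -1.0, -0.3]
width: 0.929
gripper_force: 0.0
clock: 14.3
position: [0.6178, -0.059, 0.3169]
ee_rot: [3.138, 0.13, -0.001]
force: [0.6, 0.4, 0.0]
width: 0.926
gripper_force: 0.0
pad 0.89 [161. 289.] [ 0.6443 -0.0874] [48.8 49.2] yaw 4.8
grasp [ 0.6178 -0.0591  0.1581] yaw -85.3 q7 -1.02 clock 14.4 dist 0.135 roll -0.3
 call 1 shift [0.02   0.0276 0.1311] roll -0.005
```

```bash
python3 -m inch '0.023 0.03 0.04 0 0.08;0.023 0.03 0.08 0 0.08;0.023 0.03 0.12 0 0.08;0.023 0.03 0.132 0 0.08;0.023 0.03 0.132 0 0.08'
python3 -m inch '0 0 0 0 0.03;0 0 0 0 0.03;0 0 0 0 0.03;0 0 0 0 0.03' 40
python3 -m inch '0 0 -0.03 0 0.03;0 0 -0.08 0 0.03;0 0 -0.11 0 0.03;0 0 -0.11 0 0.03'
python3 - <<'E'
from h import *
plan(.478,-.2475,.13,-85)
E
```

```text
clock: 14.9
position: [0.6432, -0.0862, 0.1837]
ee_rot: [-3.139, -0.131, 0.005]
force: [0.1, -0.9, 1.3]
width: 0.871
gripper_force: 0.0
clock: 15.3
position: [0.6445, -0.0857, 0.186]
ee_rot: [-3.139, -0.134, -0.003]
force: [-0.9, -0.1, -0.3]
width: 0.572
gripper_force: 0.0
clock: 15.7
position: [0.6454, -0.0867, 0.2997]
ee_rot: [3.138, 0.133, 0.012]
force: [0.9, -1.1, -1.9]
width: 0.53
gripper_force: 40.0
grasp [ 0.6466 -0.0868  0.1407] yaw -85.2 q7 -0.97 clock 15.7 dist 0.233 roll -0.2
 call 1 shift [-0.1816  0.1459  0.0096] roll -0.003
```

```bash
python3 - <<'E'
from h import *
wrist("pad",.02,"w4")
E
```

```text
(no output)
```

View pics/w4.png

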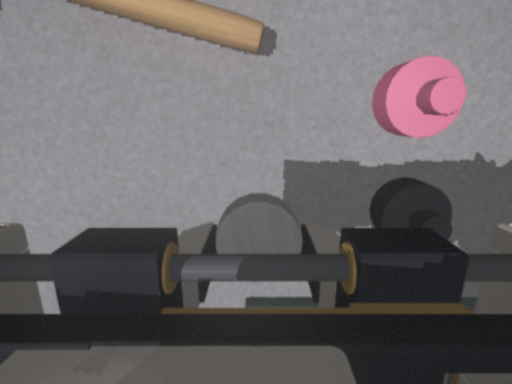

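The wrist view shows the disc held (cols 217–302). It appears about 13 mm low in the fingers because they closed during the lift, so I'll set it down and regrip.

```bash
python3 -m inch '0 0 0.04 0 0.03;0 0 0.08 0 0.03;0 0 0.09 0 0.03;0 0 0.095 0 0.03;0 0 0.095 0 0.03'
python3 -m inch '0 0 0 0 0.06;0 0 0 0 0.06;0 0 0.014 0 0.06;0 0 0.014 0 0.06'
python3 -m inch '0 0 0 0 0.03;0 0 0 0 0.03;0 0 0 0 0.03;0 0 0 0 0.03'
python3 -m inch '0 0 -0.01 0 0.03;0 0 -0.03 0 0.03;0 0 -0.07 0 0.03;0 0 -0.11 0 0.03;0 0 -0.11 0 0.03'
python3 - <<'E'
from h import *
plan(.478,-.2475,.13,-85)
c=arm.get_calibration("wrist");im=arm.get_image("wrist");cv2.imwrite("pics/w5.png",cv2.cvtColor(im,cv2.COLOR_RGB2BGR))
d=arm.silhouettes("wrist","pad");
for e in d[:1]: 
    a=np.argwhere(e["region"]); print(e["conf"],a.min(0),a.max(0))
E
```

```text
clock: 16.3
position: [0.6442, -0.0861, 0.1998]
ee_rot: [3.138, 0.132, -0.001]
force: [0.2, 0.6, -1.3]
width: 0.528
gripper_force: 40.0
clock: 16.7
position: [0.6437, -0.0854, 0.1845]
ee_rot: [-3.138, -0.134, 0.002]
force: [-0.3, 0.2, -0.4]
width: 0.649
gripper_force: 0.0
clock: 17.1
position: [0.6441, -0.0859, 0.1857]
ee_rot: [3.139, 0.133, -0.0]
force: [0.7, -0.5, -2.2]
width: 0.534
gripper_force: 40.0
clock: 17.6
position: [0.6457, -0.0871, 0.302]
ee_rot: [3.137, 0.132, 0.014]
force: [1.0, 0.0, -0.9]
width: 0.532
gripper_force: 40.0
grasp [ 0.6471 -0.0873  0.1431] yaw -85.2 q7 -0.97 clock 17.6 dist 0.233 roll -0.2
 call 1 shift [-0.1821  0.1454  0.0117] roll -0.003
0.65 [193 214] [283 304]
```

View pics/w5.png

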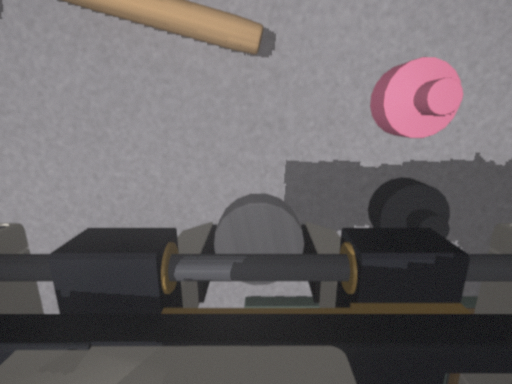

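The disc is held securely now (cols 214–304). Moving it to the spot.

```bash
python3 -m inch '-0.04 0.032 0 0 0.03;-0.08 0.064 0 0 0.03;-0.12 0.096 0 0 0.03;-0.155 0.124 0 0 0.03;-0.182 0.145 0.01 0 0.03'
python3 -m inch '0 0 0 0 0.03;0 0 0 0 0.03;0 0 0 0 0.03'
python3 - <<'E'
from h import *
plan(.478,-.2475,.048,-85)
E
```

```text
clock: 18.2
position: [0.4721, -0.2477, 0.2855]
ee_rot: [3.139, 0.129, -0.001]
force: [0.1, -0.4, -2.4]
width: 0.533
gripper_force: 40.0
clock: 18.5
position: [0.4757, -0.2446, 0.2851]
ee_rot: [-3.138, -0.136, 0.001]
force: [0.3, 0.9, -2.2]
width: 0.537
gripper_force: 40.0
grasp [ 0.4756 -0.2445  0.1261] yaw -85.1 q7 -0.61 clock 18.5 dist 0.078 roll -0.1
 call 1 shift [0.0022 0.0033 0.0781] roll -0.001
```

```bash
python3 -m inch '0.002 0.003 0.035 0 0.03;0.002 0.003 0.06 0 0.03;0.002 0.003 0.074 0 0.03;0.002 0.003 0.078 0 0.03;0.002 0.003 0.079 0 0.03'
python3 -m inch '0 0 0.0005 0 0.03;0 0 0.0005 0 0.06;0 0 0.0005 0 0.062;0 0 0.0005 0 0.062'
python3 -m inch '0 0 -0.03 0 0.062;0 0 -0.08 0 0.062;-0.03 0 -0.13 0 0.085;-0.08 0 -0.16 0 0.085;-0.08 0 -0.16 0 0.085'
python3 - <<'E'
from h import *
c=arm.get_calibration("wrist");im=arm.get_image("wrist");cv2.imwrite("pics/w6.png",cv2.cvtColor(im,cv2.COLOR_RGB2BGR))
for q,z in(("pad",.04),("long_bearer",.052),("short_bearer",.052),("bed",.02)):
    for d in arm.silhouettes("wrist",q)[:1]:
        a,s,y=rect(d["region"],z,c); print(q,round(d["conf"],2),np.round(d["point"]),a.round(4),np.round(s,1),"yaw",round(y,1))
plan(.46,.232,.2,-18)
E
```

```text
clock: 19.0
position: [0.4777, -0.2482, 0.2067]
ee_rot: [-3.139, -0.134, 0.001]
force: [-0.2, -0.1, -1.5]
width: 0.532
gripper_force: 40.0
clock: 19.4
position: [0.4775, -0.2487, 0.2069]
ee_rot: [3.138, 0.133, 0.002]
force: [-0.4, -1.2, 0.2]
width: 0.668
gripper_force: 0.0
clock: 19.9
position: [0.3944, -0.2569, 0.3687]
ee_rot: [-3.139, -0.128, -0.005]
force: [0.1, 1.0, 0.3]
width: 0.887
gripper_force: 0.0
pad 0.55 [ 96. 259.] [ 0.4791 -0.2494] [47.7 48.4] yaw 120.7
long_bearer 0.63 [ 97. 334.] [ 0.4831 -0.3258] [ 36.4 119.9] yaw 4.7
short_bearer 0.18 [ 86. 235.] [ 0.4726 -0.2069] [110.7 205.4] yaw 95.2
grasp [ 0.3984 -0.2548  0.207 ] yaw -85.1 q7 -0.68 clock 20.15 dist 0.491 roll -67.1
 call 1 shift [ 0.0344 -0.1599  0.0024] roll -0.39
 call 2 shift [ 0.0926 -0.1348  0.0024] roll -0.39
 call 3 shift [ 0.1369 -0.0894  0.0024] roll -0.39
```

View pics/w6.png

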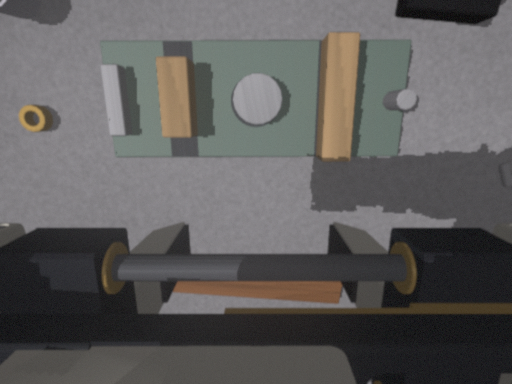

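All three sit on their marks: short bearer at (175,97), disc at (257,99), long bearer at (338,96). Next is the plank on the left.

```bash
python3 -m inch '0.034 -0.16 0.002 -0.39 0.085;0.034 -0.16 0.002 -0.39 0.085;0.034 -0.16 0.002 -0.39 0.085;0.034 -0.16 0.002 -0.39 0.085'
python3 -m inch '0.093 -0.135 0.002 -0.39 0.085;0.093 -0.135 0.002 -0.39 0.085;0.093 -0.135 0.002 -0.39 0.085;0.093 -0.135 0.002 -0.39 0.085'
python3 -m inch '0.12 -0.089 0.002 -0.39 0.08;0.12 -0.089 0.002 -0.39 0.08;0.12 -0.089 0.002 -0.39 0.08;0.12 -0.089 0.002 -0.39 0.08;0.12 -0.089 0.002 -0.39 0.08'
python3 -m inch '0 0 0 0 0.08;0 0 0 0 0.08'
python3 - <<'E'
from h import *
c=arm.get_calibration("wrist");im=arm.get_image("wrist")
for d in arm.silhouettes("wrist","plank")[:2]:
    a,s,y=rect(d["region"],.016,c); print(round(d["conf"],2),np.round(d["point"]),a.round(4),np.round(s,1),"yaw",round(y,1)); r=np.argwhere(d["region"]);print(r.min(0),r.max(0))
plan(.463,.233,.026,-18)
E
```

```text
clock: 20.55
position: [0.419, -0.0875, 0.3632]
ee_rot: [-3.048, -0.754, 0.003]
force: [0.3, -0.3, 0.1]
width: 0.928
gripper_force: 0.0
clock: 20.95
position: [0.4395, 0.0757, 0.3612]
ee_rot: [-2.845, -1.331, 0.001]
force: [-0.4, -0.0, 0.2]
width: 0.926
gripper_force: 0.0
clock: 21.45
position: [0.4491, 0.22, 0.3589]
ee_rot: [2.541, 1.846, -0.004]
force: [-0.4, -1.1, 0.2]
width: 0.871
gripper_force: 0.0
clock: 21.65
position: [0.4493, 0.2173, 0.3599]
ee_rot: [2.546, 1.84, -0.001]
force: [0.7, -0.8, 0.2]
width: 0.87
gripper_force: 0.0
0.56 [146. 264.] [0.4618 0.2333] [ 50.4 220.5] yaw 71.9
[ 52 241] [250 289]
grasp [0.4492 0.2176 0.2012] yaw -18.2 q7 -0.69 clock 21.75 dist 0.176 roll -0.2
 call 1 shift [0.019  0.0083 0.1752] roll -0.004
```

```bash
python3 -m inch '0.01 0.004 0.045 0 0.075;0.019 0.007 0.09 0 0.075;0.019 0.007 0.135 0 0.075;0.019 0.007 0.165 0 0.075;0.019 0.007 0.175 0 0.075'
python3 -m inch '0 0 0.001 0 0.03;0 0 0.001 0 0.03;0 0 0.001 0 0.03;0 0 0.001 0 0.03;0 0 0.001 0 0.03' 40
python3 -m inch '0 0 -0.02 0 0.03;0 0 -0.06 0 0.03;0 0 -0.1 0 0.03;0 0 -0.13 0 0.03;0 0 -0.13 0 0.03'
python3 - <<'E'
from h import *
plan(.478,-.2475,.155,5)
E
```

```text
clock: 22.25
position: [0.4607, 0.2335, 0.1827]
ee_rot: [2.544, 1.843, -0.007]
force: [-0.4, -0.2, -0.1]
width: 0.817
gripper_force: 0.0
clock: 22.75
position: [0.4622, 0.2349, 0.1857]
ee_rot: [-2.543, -1.844, -0.004]
force: [-0.9, -0.6, 8.7]
width: 0.54
gripper_force: 40.0
clock: 23.25
position: [0.4629, 0.2349, 0.3187]
ee_rot: [-2.543, -1.844, -0.012]
force: [0.3, 0.5, -1.5]
width: 0.539
gripper_force: 40.0
grasp [0.4638 0.2357 0.1597] yaw -18.1 q7 -0.64 clock 23.25 dist 0.483 roll -23.1
 call 1 shift [-0.1516  0.0546  0.0008] roll -0.134
 call 2 shift [-0.1576  0.0337  0.0008] roll -0.134
 call 3 shift [-0.1607  0.0123  0.0008] roll -0.134
```

```bash
python3 -m inch '-0.038 0.014 0 -0.134 0.03;-0.076 0.027 0 -0.134 0.03;-0.114 0.041 0 -0.134 0.03;-0.152 0.055 0 -0.134 0.03'
python3 -m inch '-0.039 0.008 0 -0.134 0.03;-0.079 0.017 0 -0.134 0.03;-0.118 0.025 0 -0.134 0.03;-0.157 0.034 0 -0.134 0.03'
python3 -m inch '-0.04 0.003 0 -0.134 0.03;-0.08 0.006 0 -0.134 0.03;-0.12 0.009 0 -0.134 0.03;-0.145 0.012 0 -0.134 0.03;-0.16 0.012 0 -0.134 0.03'
python3 -m inch '0 0 0 0 0.03;0 0 0 0 0.03;0 0 0 0 0.03;0 0 0 0 0.03'
python3 - <<'E'
from h import *
plan(.478,-.246,.115,5)
E
```

```text
clock: 23.65
position: [0.4661, 0.0716, 0.3141]
ee_rot: [-2.413, -2.011, -0.0]
force: [0.7, 1.0, -1.3]
width: 0.535
gripper_force: 40.0
clock: 24.05
position: [0.471, -0.089, 0.314]
ee_rot: [-2.274, -2.167, -0.0]
force: [0.8, -0.6, -1.1]
width: 0.538
gripper_force: 40.0
clock: 24.55
position: [0.4754, -0.2502, 0.314]
ee_rot: [2.127, 2.312, -0.001]
force: [-0.5, 0.4, -1.0]
width: 0.533
gripper_force: 40.0
clock: 24.95
position: [0.4762, -0.2464, 0.3141]
ee_rot: [-2.121, -2.317, -0.001]
force: [0.4, -0.2, -1.4]
width: 0.533
gripper_force: 40.0
grasp [ 0.4762 -0.2463  0.1551] yaw 5.1 q7 0.72 clock 24.95 dist 0.04 roll 0.1
 call 1 shift [0.0001 0.0018 0.0401] roll 0.001
```

```bash
python3 -m inch '0 0.002 0.035 0 0.03;0 0.002 0.06 0 0.03;0 0.002 0.071 0 0.03;0 0.002 0.075 0 0.03;0 0.002 0.076 0 0.03'
python3 -m inch '0 0 0.0005 0 0.03;0 0 0.0005 0 0.03'
python3 - <<'E'
from h import *
plan(.478,-.246,.0785,5); print(arm.observe()["force"])
E
```

```text
clock: 25.45
position: [0.4782, -0.2477, 0.2385]
ee_rot: [2.124, 2.315, 0.0]
force: [-0.3, 0.6, -0.8]
width: 0.539
gripper_force: 40.0
clock: 25.65
position: [0.4783, -0.2479, 0.2386]
ee_rot: [2.123, 2.314, 0.001]
force: [0.4, 0.4, -2.1]
width: 0.542
gripper_force: 40.0
grasp [ 0.4785 -0.248   0.0796] yaw 4.9 q7 0.79 clock 25.65 dist 0.002 roll -0.1
 call 1 shift [ 0.002  -0.0003  0.0011] roll -0.001
[ 0.44782669  0.44823933 -2.08213081]
```

```bash
python3 -m inch '0.001 0 0.001 0 0.03;0.002 0 0.002 0 0.03;0.002 0 0.002 0 0.03;0.002 0 0.002 0 0.065;0.002 0 0.002 0 0.065'
python3 -m inch '0 0 0 0 0.065;0 0 -0.03 0 0.065;0 0 -0.08 0 0.065;0 0 -0.12 0 0.065'
python3 - <<'E'
from h import *
plan(.60,-.23,.2,5)
E
```

```text
clock: 26.15
position: [0.4779, -0.2458, 0.2362]
ee_rot: [2.123, 2.314, 0.001]
force: [0.5, 0.2, 0.1]
width: 0.664
gripper_force: 0.0
clock: 26.55
position: [0.4776, -0.2458, 0.3575]
ee_rot: [-2.124, -2.314, 0.001]
force: [1.2, 0.3, 0.5]
width: 0.707
gripper_force: 0.0
grasp [ 0.4776 -0.2459  0.1985] yaw 4.9 q7 0.69 clock 26.55 dist 0.123 roll -0.1
 call 1 shift [ 0.0053  0.1233 -0.0016] roll -0.002
```

```bash
python3 -m inch '0 0.05 0 0 0.065;0 0.1 0 0 0.065;-0.03 0.14 0 0 0.065;-0.03 0.156 0 0 0.065;-0.03 0.156 0 0 0.065'
python3 -m inch '0 0 0 0 0.065;0 0 0 0 0.065'
python3 - <<'E'
from h import *
c=arm.get_calibration("wrist");im=arm.get_image("wrist");cv2.imwrite("pics/w7.png",cv2.cvtColor(im,cv2.COLOR_RGB2BGR))
for d in arm.silhouettes("wrist","weight")[:2]:
    a,s,y=rect(d["region"],.032,c); print(round(d["conf"],2),np.round(d["point"]),a.round(4),np.round(s,1))
for d in arm.place_of("wrist","weight")[:2]: print("origin",d["conf"].__round__(2),ray([d["point"][::-1]],0,c))
plan(.635,-.229,.055,5)
E
```

```text
clock: 27.05
position: [0.6378, -0.2617, 0.3544]
ee_rot: [-2.122, -2.316, 0.001]
force: [-0.1, 0.2, 0.5]
width: 0.707
gripper_force: 0.0
clock: 27.25
position: [0.6347, -0.2623, 0.3557]
ee_rot: [-2.124, -2.314, 0.0]
force: [-0.5, -0.1, -0.6]
width: 0.705
gripper_force: 0.0
0.85 [145. 364.] [ 0.7374 -0.2148] [64. 69.]
0.62 [152. 265.] [ 0.639  -0.2313] [62.2 62.6]
origin 0.9 [[ 0.73963953 -0.21474314]]
origin 0.57 [[ 0.63976246 -0.22982216]]
grasp [ 0.635  -0.2623  0.1972] yaw 4.9 q7 0.65 clock 27.4 dist 0.146 roll -0.1
 call 1 shift [0.0331 0.0028 0.1422] roll -0.002
```

View pics/w7.png

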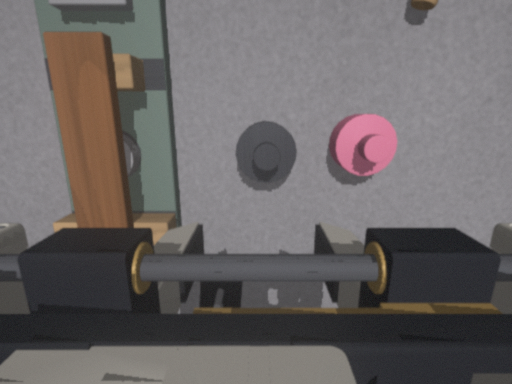

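The wrist view shows the dark weight at (266,152), the pink look-alike at (365,145), and the plank lying on both bearers. I'll grip the dark one by its knob.

```bash
python3 - <<'E'
from h import *
c=arm.get_calibration("wrist");print("knob",ray([[267,157]],.062,c))
plan(.639,-.2305,.10,5)
E
```

```text
knob [[ 0.6398548  -0.23135192]]
grasp [ 0.635  -0.2623  0.1972] yaw 4.9 q7 0.65 clock 27.4 dist 0.102 roll -0.1
 call 1 shift [0.0313 0.0066 0.0972] roll -0.002
```

```bash
python3 -m inch '0.031 0.007 0.04 0 0.05;0.031 0.007 0.08 0 0.05;0.031 0.007 0.12 0 0.05;0.031 0.007 0.139 0 0.05;0.031 0.007 0.139 0 0.05'
python3 -m inch '0 0 0 0 0.05;0 0 0 0 0;0 0 0 0 0;0 0 0 0 0;0 0 0 0 0' 50
python3 -m inch '0 0 -0.01 0 0;0 0 -0.04 0 0;0 0 -0.08 0 0;0 0 -0.12 0 0;0 0 -0.12 0 0'
python3 - <<'E'
from h import *
plan(.478,-.2475,.18,5);print(arm.observe()["force"])
E
```

```text
clock: 27.9
position: [0.6388, -0.2301, 0.2141]
ee_rot: [-2.121, -2.312, 0.003]
force: [-0.1, 0.1, 0.2]
width: 0.549
gripper_force: 0.0
clock: 28.4
position: [0.6396, -0.2311, 0.2174]
ee_rot: [-2.124, -2.314, 0.001]
force: [-2.6, 0.2, 6.1]
width: 0.268
gripper_force: 50.0
clock: 28.9
position: [0.6414, -0.2319, 0.3431]
ee_rot: [2.118, 2.308, 0.006]
force: [1.1, -0.6, -4.5]
width: 0.27
gripper_force: 50.0
grasp [ 0.6429 -0.2324  0.1842] yaw 4.9 q7 0.61 clock 28.9 dist 0.166 roll -0.1
 call 1 shift [-0.0009 -0.1656  0.0027] roll -0.002
[ 1.08515208 -0.61868293 -4.5262349 ]
```

```bash
python3 -m inch '0 -0.03 0 0 0;0 -0.065 0 0 0;0 -0.1 0 0 0;0 -0.135 0 0 0;-0.001 -0.16 0 0 0'
python3 -m inch '0 -0.006 0 0 0;0 -0.006 0 0 0;0 -0.006 0 0 0;0 -0.006 0 0 0'
python3 - <<'E'
from h import *
c=arm.get_calibration("wrist");im=arm.get_image("wrist");cv2.imwrite("pics/w8.png",cv2.cvtColor(im,cv2.COLOR_RGB2BGR))
plan(.478,-.2475,.1275,5)
E
```

```text
clock: 29.4
position: [0.4779, -0.2454, 0.3358]
ee_rot: [-2.123, -2.312, 0.001]
force: [0.5, -1.0, -5.2]
width: 0.272
gripper_force: 50.0
clock: 29.8
position: [0.4759, -0.2457, 0.3365]
ee_rot: [2.122, 2.316, 0.0]
force: [1.0, 0.2, -5.5]
width: 0.27
gripper_force: 50.0
grasp [ 0.4758 -0.2457  0.1775] yaw 5.0 q7 0.71 clock 29.85 dist 0.05 roll -0.0
 call 1 shift [-0.002  0.002  0.05 ] roll -0.0
```

View pics/w8.png

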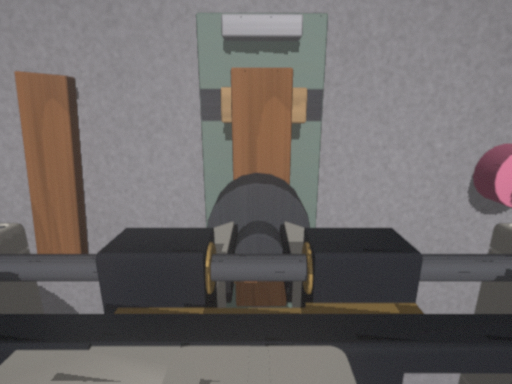

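The weight is hanging upright over the plank. The plank's end is at row 70, cols 232–292, centred on the short bearer and the bed.

```bash
python3 - <<'E'
from h import *
c=arm.get_calibration("wrist");C=np.array([.478,-.2475]);a=np.radians(95);l=np.array([np.cos(a),np.sin(a)]);n=np.array([np.sin(a),-np.cos(a)])
for px,z in(([232,70],.068),([292,70],.068),([222,88],.052),([306,88],.052),([200,103],.02),([322,103],.02)):
    w=ray([px],z,c)[0]-C; print(px,"along",(w@l).round(4),"across",(w@n).round(4))
E
python3 -m inch '-0.002 0.002 0.025 0 0;-0.002 0.002 0.04 0 0;-0.002 0.002 0.046 0 0;-0.002 0.002 0.049 0 0;-0.002 0.002 0.049 0 0'
python3 - <<'E'
from h import *
plan(.478,-.2475,.1265,5);print(arm.observe()["force"])
E
```

```text
[232, 70] along 0.1051 across -0.0236
[292, 70] along 0.1051 across 0.0239
[222, 88] along 0.0928 across -0.0338
[306, 88] along 0.0929 across 0.038
[200, 103] along 0.0815 across -0.0595
[322, 103] along 0.0815 across 0.0589
clock: 30.35
position: [0.4773, -0.2479, 0.2878]
ee_rot: [2.124, 2.315, -0.0]
force: [-0.2, -1.3, -5.7]
width: 0.267
gripper_force: 50.0
grasp [ 0.4773 -0.2479  0.1288] yaw 4.9 q7 0.75 clock 30.35 dist 0.002 roll -0.1
 call 1 shift [0.0004 0.0008 0.0023] roll -0.001
[-0.23132091 -1.29651642 -5.69727431]
```

```bash
python3 -m inch '0 0.001 0.001 0 0;0 0.001 0.002 0 0;0 0.001 0.0025 0 0;0 0.001 0.0025 0 0'
python3 - <<'E'
from h import *
plan(.478,-.2475,.1265,5);print(arm.observe()["force"])
E
```

```text
clock: 30.75
position: [0.478, -0.2478, 0.2855]
ee_rot: [2.124, 2.314, 0.001]
force: [0.6, -0.1, -5.2]
width: 0.268
gripper_force: 50.0
grasp [ 0.4781 -0.2479  0.1265] yaw 4.9 q7 0.76 clock 30.75 dist 0.0 roll -0.1
 call 1 shift [ 0.0004 -0.0001 -0.    ] roll -0.001
[ 0.6443292  -0.13157856 -5.15199088]
```

```bash
python3 -m inch '0 0 0.001 0 0;0 0 0.002 0 0;0 0 0.002 0 0'
python3 -m inch '0 0 0.001 0 0;0 0 0.001 0 0'
```

```text
clock: 31.05
position: [0.4779, -0.2481, 0.2852]
ee_rot: [2.124, 2.314, 0.003]
force: [-8.5, 5.2, 21.0]
width: 0.27
gripper_force: 50.0
clock: 31.25
position: [0.4778, -0.2481, 0.2851]
ee_rot: [2.124, 2.314, 0.004]
force: [-11.9, 7.6, 33.7]
width: 0.268
gripper_force: 50.0
```

Contact made. Back off the press, release and rise.

```bash
python3 -m inch '0 0 -0.0025 0 0;0 0 -0.0025 0 0'
python3 -m inch '0 0 0 0 0.05;0 0 0 0 0.05;0 0 0 0 0.05;0 0 0 0 0.05'
python3 -m inch '0 0 -0.03 0 0.05;0 0 -0.08 0 0.05;0 -0.05 -0.12 0 0.05;0 -0.1 -0.12 0 0.05;0 -0.1 -0.12 0 0.05'
python3 -m inch '0.045 -0.02 -0.02 0 0.05;0.09 -0.02 -0.02 0 0.05;0.135 -0.02 -0.02 0 0.05;0.18 -0.02 -0.02 0 0.05;0.2 -0.02 -0.02 0 0.05'
python3 - <<'E'
from h import *
for n in("scene","top"):
    im=arm.get_image(n)
    im=im[170:340,100:300] if n=="scene" else im[130:250,260:440]
    cv2.imwrite(f"pics/{n}9.png",cv2.cvtColor(cv2.resize(im,None,fx=3.5,fy=3.5,interpolation=cv2.INTER_CUBIC),cv2.COLOR_RGB2BGR))
E
```

```text
clock: 31.45
position: [0.478, -0.248, 0.2853]
ee_rot: [2.123, 2.314, 0.001]
force: [-3.1, 0.3, 8.6]
width: 0.265
gripper_force: 50.0
clock: 31.85
position: [0.478, -0.2478, 0.2846]
ee_rot: [2.124, 2.315, -0.0]
force: [0.2, 0.0, 0.3]
width: 0.531
gripper_force: 0.0
clock: 32.35
position: [0.374, -0.2576, 0.4057]
ee_rot: [2.128, 2.311, 0.002]
force: [0.2, -0.4, -0.3]
width: 0.544
gripper_force: 0.0
clock: 32.85
position: [0.3406, -0.0555, 0.4247]
ee_rot: [-2.119, -2.319, -0.001]
force: [0.2, -0.2, 0.4]
width: 0.547
gripper_force: 0.0
```

View pics/scene9.png

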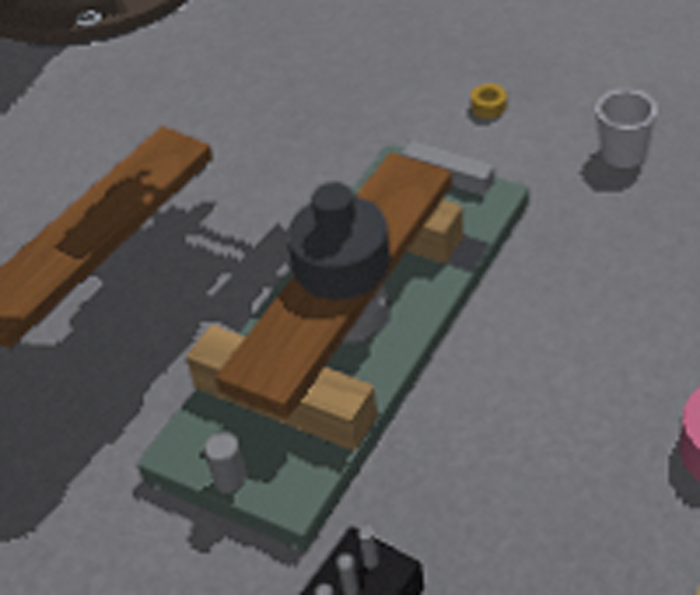

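View pics/top9.png

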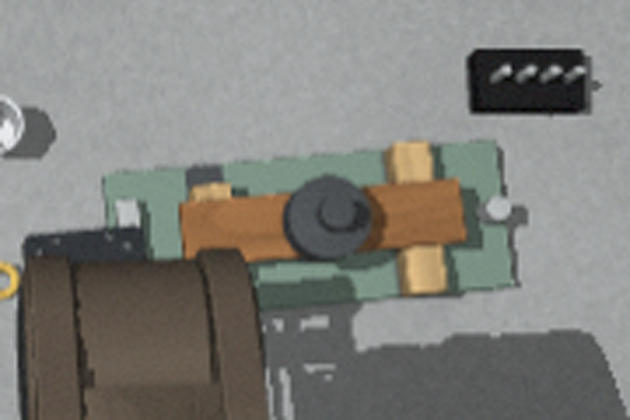

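The stack is right: the plank lies flat on both bearers, over the disc. The weight stands upright at mid-plank and the tin is untouched. Handing in.

```bash
python3 -c "
from cell import arm
print(arm.sign_off())"
```

```text
the job is handed in; nothing more can be done
None
```

The job is done and handed in at about 33 s of the 131 s allowed: both bearers and the disc are on their marks, the plank lies on the bearers within about 5 mm of centre, the weight stands upright on its middle, and I did not touch the tin or the wedge.

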